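# Check the saucepan on the warming tray with the infrared thermometer

### The arm

A 7-joint arm with a two-finger parallel gripper is mounted at the origin on the work surface. World frame = base frame: x ahead of the robot, y to its left, z up, the work surface at z = 0. Lengths are in mm, angles in rad, forces in N, time in s.
With the tool pointing down it reaches from about 400 to 850 mm from the base axis. Payload 4.5 kg.
Tool frame: the origin (TCP) lies at the very end of the fingers, on their centre line; the grasp point (between the pads) lies 19 mm behind it; z points along the fingers, y is the line along which they close (so a half turn about z gives the same grasp; the last joint's range is limited). The gripper opens to 88 mm and grips with 3 to 60 N. Pads are 18 mm wide; open, the fingers measure 123 mm over their backs; the gripper's body (75 mm by 187 mm) begins 45 mm behind the grasp point.
Start: joints at [1.16, 0.689, -0.195, 1.565, 0.157, 0.902, -0.215], TCP at [268.954, -564.196, 238.743] pointing down, gripper open.
Joint ranges: [-3.01, 3.01], [-0.46, 2.08], [-1.47, 1.51], [0.13, 2.56], [-1, 4.14], [0.04, 2.09], [-2.66, 2.66]. Speed limits (rad/s): [2.57, 2.57, 3.14, 3.14, 3.14, 3.14, 3.14].

### API

Orientations are given as a 3x3 rotation matrix whose columns are the frame's x, y, z axes.
In Python, from bench import manip gives the robot as it stands.
- The arm moves only by the shell command python3 -m handwheel 'ROWS' [OPENING] [FORCE]. ROWS is JSON, a list of rows, each a list of 4 numbers: the shift along the tool's x, y, z in cm, then the turn about the tool's z in degrees. A call has 1 to 12 rows; each row is the pose to reach, as a shift and turn from the pose commanded when the call began, along the tool's axes at that moment; what a row does not reach only later rows make up. A row lasts 1/8 s, in which the tool goes at most 62.5 mm and 10.7 degrees, less where a joint would pass 70% of its speed; a pose out of reach is approached as far as the arm can. A call with a gripper value outside its range is refused whole. OPENING is the closure, from -1 (fully open) to 1 (shut), set as the call begins (- or left out, the last holds). The fingers move at their own pace and stop on an object; FORCE is the grip in N (left out, the last holds). Time passes only in rows, so rows that repeat a pose let the fingers close. It gives the time, the measured TCP pose, the force, the opening and the grip force at its end, in the units of the state.
- manip.sense(): the state, without advancing time (a new reading comes with each control period).
- manip.snapshot(name): name is "side" or "top"; returns the picture (384x512x3 uint8, red, green, blue); there is no depth.
- manip.camera_info(name): a dict with "fx", "fy", "cx", "cy" (pixels), "rvec" (rotation vector, rad) and "tvec" (3), from world to camera coordinates, as OpenCV has them. Camera axes: x right, y down, z forward; pixel columns grow to the right and rows downward; lengths in mm; the calibration is good to about 2 mm. A picture is of the moment at which its call begins. camera_info takes no time and is no camera call.
- manip.close_job(): hands the job in; it is judged then, once.
The state is a dict: "t": time; "joint_pos": joint angles; "qvel": joint speeds; "effort": joint torques, N m; "ee_pos": TCP position; "ee_rot": TCP orientation; "ft_force": force on the tool from outside, world axes, zero at the start; "torque": the same for the moment, N m; "width": finger opening in mm; "grip_force": force on a finger pad.
Only numpy, scipy, OpenCV 4.12 (cv2) and the standard library are available. Lean on these libraries where they do the work, as an engineer would, in place of code of your own. Each camera call takes 0.05 s, during which the arm holds its last target. There are 200 camera calls.

### The job

Draw the infrared thermometer out of its dock by the neck, lay it flat on the counter and let go, then take it again by the rear of its handle so that it reaches through the gap between the tall pots, and point it straight and level at the black spot on the front of the saucepan (the one with the single straight handle), the lens about 3 to 4 cm off the spot, and hold it still for two seconds. Then lay the thermometer right way up on the middle of the cork mat and let go; do not drop it, and do not shift the pots, pans or anything else standing about.

Things in the scene. Friction and masses are not known exactly. Their poses are not given: they have to be found in the camera images.
- wand: infrared thermometer: straight stick 210 mm long, 0.09-0.18 kg, heavy end the handle. Grey handle x -105..+5 mm, 28 wide, 30 high; black neck x +5..+85, 22 wide, 24 high; grey lens head x +85..+105, 26 wide, 30 high; all centred 15 mm above the underside. Origin: underside, mid-length; x towards the lens, z up. Starts level in the dock, handle inside, neck and head sticking out
- wand_lens (a point): centre of the thermometer's lens, on the end face of its head, 105 mm from the wand's origin and 15 mm above its underside; axes as wand
- wand_tail (a point): centre of the end face of the thermometer's handle, 105 mm behind the wand's origin, 15 mm above its underside
- dock: charging dock, fixed: black sleeve 122 mm long, 50 wide, 46 high, closed at the rear; the channel (34 wide, 36 high, floor 6 mm above the counter, where the wand lies) opens only at the mouth. Origin: at counter level under the middle of the mouth; +x points out of the mouth, the way the wand is pulled (105 mm frees it)
- tray: buffet warming tray, fixed: flat plate 330 mm (x) by 450 mm (y), 20 mm high. Origin: centre of the underside; x away from the robot. Three tall pots stand on it at x = -75 mm, y = +156, 0, -156 mm; behind the two gaps, at x = +90 mm, y = +78 and -78 mm, stand the saucepan and the casserole in either order (within a few mm)
- saucepan: the saucepan, loose: round steel pan 100 mm across, 80 mm high with a lid and black knob to 103 mm, and ONE straight black handle, 85 mm long, pointing away from the robot (its +x, to x = +132 mm). Origin: centre of the underside; its -x side looks at the robot, through the gap between two tall pots
- saucepan_spot (a point): centre of the saucepan's measuring spot, a flat black disc 24 mm across on the wall that looks towards the robot, 45 mm above the pan's underside, 50 mm from its axis; x points from the spot into the pan, along the sight line through the gap, z up
- casserole: the casserole, loose, NOT to be measured: the same steel body, lid and black disc as the saucepan, but with TWO small loop handles at its sides and no straight handle. Origin: centre of the underside
- mat: cork mat, fixed, 210 mm (x) by 140 mm (y), 6 mm thick, where the thermometer ends. Origin: centre of the underside
- mill: dark wooden pepper mill, standing, 48 mm across, 150 mm high; origin under its centre
- jar: jar, 64 mm across, 95 mm high; origin under its centre
- oil: green oil bottle, 64 mm across, 230 mm high; origin under its centre
- mug: white mug, 80 mm across, 95 mm high; origin under its centre
- bowl: white bowl, 140 mm across, 60 mm high; origin under its centre
- spatula: wooden spatula, 240 mm long, blade 65 mm wide, lying flat (20 mm high) between tray and robot; origin at its middle underside, x along it
- can: food can, 66 mm across, 100 mm high; origin under its centre
- pot_left: the left (+y) tall steel pot, loose, 100 mm across, 130 mm high with a lid and knob to 153 mm, standing on the tray; neighbouring pots leave a gap of about 56 mm. Origin: centre of the underside
- pot_mid: the middle tall steel pot, loose, 100 mm across, 130 mm high with a lid and knob to 153 mm, standing on the tray; neighbouring pots leave a gap of about 56 mm. Origin: centre of the underside
- pot_right: the right (-y) tall steel pot, loose, 100 mm across, 130 mm high with a lid and knob to 153 mm, standing on the tray; neighbouring pots leave a gap of about 56 mm. Origin: centre of the underside

How it is judged:
By the outcome, as a careful person would: the job done as asked, in the order asked, and still so for the second after the job is handed in, with the robot touching nothing.
It also fails if it takes over 64 s, if anything falls off the work surface, if the arm or the gripper's body presses on something with over 40 N, if the wrist force passes 120 N, or if a joint passes its speed limit or range.

## Working session

There is one attempt and no reset: what is moved stays moved. The work goes in short steps, Python scripts to look and compute and a shell command to move; the robot and the scene stay as the last step left them, time stands still between calls to the robot, and variables do not carry over. Pictures are saved under pics/ and viewed, at most 12 in all, crops included, and the job is handed in when it is done.

```bash
ls; mkdir -p pics
python3 - <<'E'
from bench import manip
import cv2,numpy as np
np.set_printoptions(precision=3,suppress=True)
s=manip.sense()
for k in s: print(k,np.array(s[k]) if not isinstance(s[k],(float,int)) else s[k])
for n in("top","side"):
    im=manip.snapshot(n); cv2.imwrite(f"pics/{n}0.png",cv2.resize(im[:,:,::-1],(800,600),interpolation=cv2.INTER_CUBIC))
    c=manip.camera_info(n); print(n,c)
    R=cv2.Rodrigues(np.array(c['rvec'],float))[0]; print(R, -R.T@np.array(c['tvec']).ravel())
E
```

```text
pics
t 0.0
joint_pos [ 1.16   0.69  -0.195  1.566  0.157  0.902 -0.215]
qvel [ 0.    -0.     0.001 -0.    -0.001 -0.    -0.001]
effort [ -0.    -52.756  -1.267 -15.343  -0.053   0.007   0.   ]
ee_pos [ 268.58  -563.65   237.923]
ee_rot [[ 0.903  0.43  -0.001]
 [ 0.43  -0.903  0.002]
 [-0.    -0.002 -1.   ]]
ft_force [ 0.142 -0.165 -0.776]
torque [0.014 0.016 0.004]
grip_force 0.0
width 88.00571486401589
top {'fx': 498.95738901280254, 'fy': 498.95738901280254, 'cx': 248.50977044096416, 'cy': 192.55699992059803, 'rvec': array([ 2.179, -2.175,  0.075]), 'tvec': array([  55.438,  535.859, 1885.905])}
[[ 0.002 -1.    -0.009]
 [-0.997 -0.002 -0.078]
 [ 0.078  0.009 -0.997]] [ 387.097   39.06  1922.364]
side {'fx': 434.42998508795347, 'fy': 434.42998508795347, 'cx': 257.789029192943, 'cy': 187.2884498646218, 'rvec': array([ 0.526, -2.72 ,  1.15 ]), 'tvec': array([ 530.419,  167.967, 1343.631])}
[[-0.929 -0.37   0.006]
 [-0.262  0.646 -0.717]
 [ 0.262 -0.667 -0.697]] [ 185.28   984.315 1054.37 ]
```

View pics/top0.png

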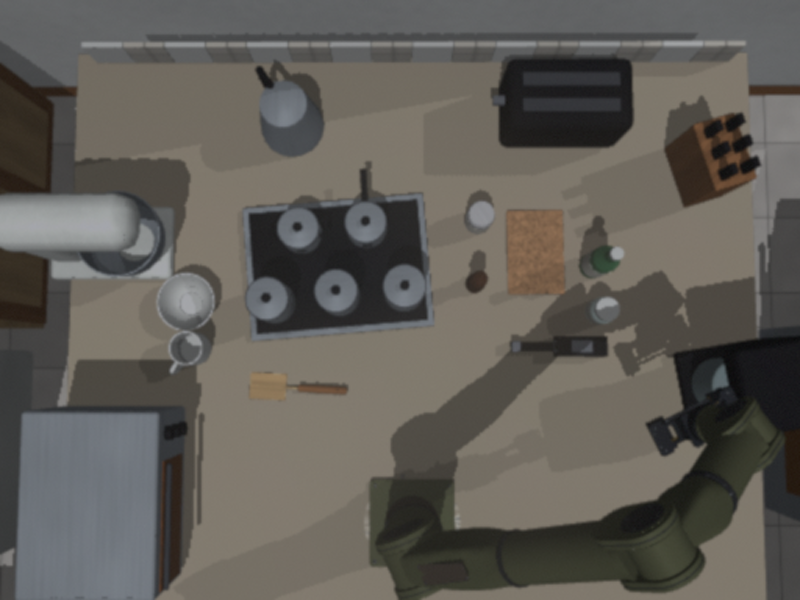

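View pics/side0.png

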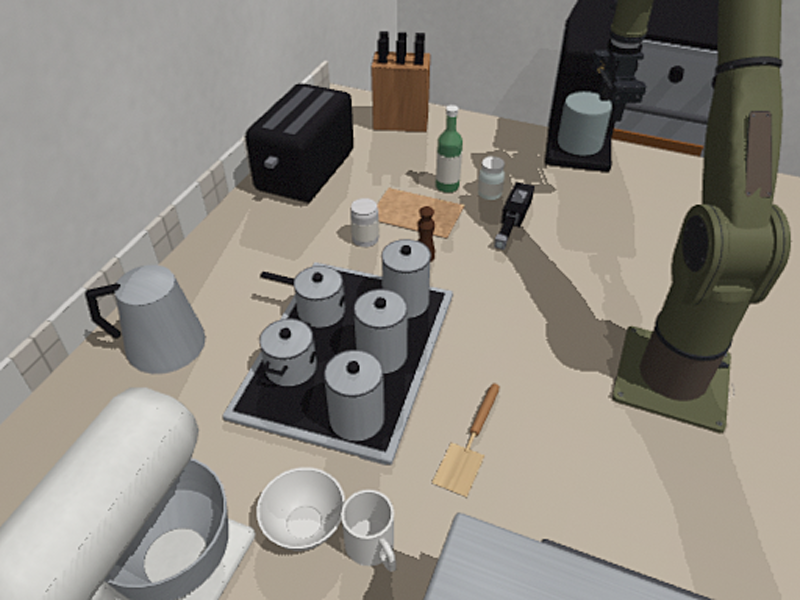

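The top view (800×600) shows the tray around (340,266) with pots at (268,300), (337,290) and (404,286). The saucepan is at (365,222) with its straight handle pointing up to (365,175), behind the right-hand gap. The wand lies in the dock at (512–607, 346) pointing to +y, and the mat is at (536,252). The side view agrees, with the wand lens at (501,240) and the dock at (518,200). Next, enlarged crops for exact pixels.

```bash
cat > h.py <<'E'
from bench import manip
import cv2,numpy as np
np.set_printoptions(precision=2,suppress=True)
def cam(n):
    c=manip.camera_info(n); R=cv2.Rodrigues(np.array(c['rvec'],float))[0]
    return c,R,-R.T@np.array(c['tvec'],float).ravel()
def ray(n,u,v):
    c,R,o=cam(n); return o,R.T@np.array([(u-c['cx'])/c['fx'],(v-c['cy'])/c['fy'],1])
def at(n,u,v,z):
    o,d=ray(n,u,v); return o+d*(z-o[2])/d[2]
def two(a,b):
    (o,d),(p,e)=ray('top',*a),ray('side',*b)
    s=np.linalg.lstsq(np.c_[d,-e],p-o,rcond=None)[0]
    return (o+d*s[0]+p+e*s[1])/2, np.linalg.norm(o+d*s[0]-p-e*s[1])
def proj(n,P):
    c=manip.camera_info(n);K=np.array([[c['fx'],0,c['cx']],[0,c['fy'],c['cy']],[0,0,1]])
    return cv2.projectPoints(np.array(P,float).reshape(-1,3),np.array(c['rvec'],float),np.array(c['tvec'],float),K,None)[0].reshape(-1,2)
def crop(im,x0,y0,w,h,k):
    g=cv2.resize(im[y0:y0+h,x0:x0+w,::-1],None,fx=k,fy=k,interpolation=cv2.INTER_CUBIC)
    g=cv2.convertScaleAbs(g,alpha=1.4,beta=15)
    for x in range(-(-x0//10)*10,x0+w,10):
        X=int((x-x0+.5)*k); cv2.line(g,(X,0),(X,6),(0,0,255),1); cv2.putText(g,str(x),(X-9,16),0,.3,(0,0,255),1)
    for y in range(-(-y0//10)*10,y0+h,10):
        Y=int((y-y0+.5)*k); cv2.line(g,(0,Y),(6,Y),(0,0,255),1); cv2.putText(g,str(y),(8,Y+3),0,.3,(0,0,255),1)
    return g
E
python3 - <<'E'
from h import *
t=manip.snapshot('top');s=manip.snapshot('side')
cv2.imwrite('pics/tray.png',crop(t,150,100,140,120,5))
a=crop(t,318,125,85,112,5);b=crop(s,305,110,45,56,8)
c=np.zeros((max(a.shape[0],b.shape[0]),a.shape[1]+b.shape[1],3),np.uint8)
c[:a.shape[0],:a.shape[1]]=a;c[:b.shape[0],a.shape[1]:]=b
cv2.imwrite('pics/wand.png',c);print(c.shape)
E
```

```text
(560, 785, 3)
```

View pics/tray.png

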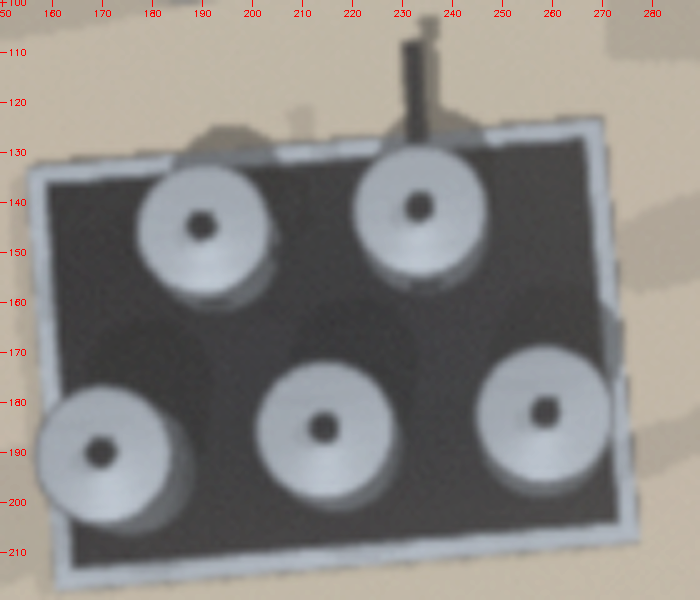

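View pics/wand.png

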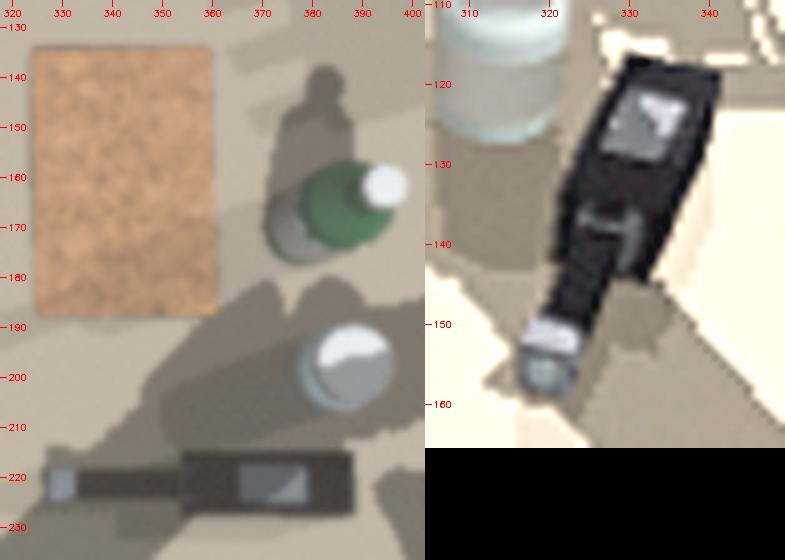

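The tray crop gives lid circle centres in raw px: pots (170.3,190.6), (214.5,185.7), (258.3,182.4), saucepan (233.6,141.8), casserole (190.2,145.4). The handle confirms the saucepan is on the right. In the other crop, the wand's axis lies on row 221.6 in the top view, with the head/neck seam at x≈332.8 and the dock spanning x 353.8–388.4. In the side view the lens is at (319.8,156.1).

Run:
```python
from h import *
T=lambda x,y:(150+x/5-.4,100+y/5-.4)
for n,p,z in [('potL',(103.5,455),150),('potM',(324.5,430.5),150),('potR',(543.5,414),150),('sauce',(420,211),100),('cass',(203,229),100),
  ('kL',(101,452),170),('kM',(324,428),170),('kR',(545,412),170),('kS',(419,207),121),('kC',(202,226),121),
  ('hb',(417,143),90),('ht',(410,40),90),('TL',(30,165),20),('TR',(602,118),20),('BR',(639,540),10),('BL',(57,588),10)]:
    print(n,at('top',*T(*p),z))
W=lambda x,y:(318+x/5-.4,125+y/5-.4); S=lambda x,y:(305+(x-425)/8-.44,110+y/8-.44)
print('seam',at('top',*W(76,485),36),'end low',at('top',*W(46,485),6))
for p in [(181,484),(354,484)]: print('dock',at('top',*W(*p),46))
for p in [(32,46),(211,46),(36,317),(217,317)]: print('mat',at('top',*W(*p),6))
print('lens/side',at('side',*S(547,373),21))
print('head top tri',two(W(62,485),S(551,335)))
print('dock mouth top ctr tri?',two(W(181,484),S(606,268)))
for n,b,z in [('dock corner far',(634,56),46),('dockc2',(721,70),46)]: print(n,at('side',*S(*b),z))
# knob tri from side view (800x600 px)
q=lambda x,y:(x/1.5625-.18,y/1.5625-.18)
for n,a,b in [('S',(419,207),(317,278)),('M',(324,428),(380,300)),('R',(545,412),(405,250)),('C',(202,226),(285,334)),('L',(101,452),(353,367))]: print(n,two(T(*a),q(*b)))
```

```text
potL [532.26 334.44 150.  ]
potM [550.05 176.71 150.  ]
potR [562.09  20.41 150.  ]
sauce [717.58 111.21 100.  ]
cass [704.03 271.56 100.  ]
kL [532.75 332.9  170.  ]
kM [549.98 175.52 170.  ]
kR [561.53  19.56 170.  ]
kS [716.72 111.13 121.  ]
kC [702.6  269.64 121.  ]
hb [770.57 114.08  90.  ]
ht [848.53 119.67  90.  ]
TL [767.88 416.29  20.  ]
TR [804.85 -26.02  20.  ]
BR [478.95 -54.34  10.  ]
BL [441.3  392.02  10.  ]
seam [ 425.27 -261.68   36.  ] end low [ 425.83 -243.52    6.  ]
dock [ 425.97 -338.69   46.  ]
dock [ 426.24 -468.05   46.  ]
mat [ 766.24 -236.06    6.  ]
mat [ 766.3 -374.8    6. ]
mat [ 554.98 -237.12    6.  ]
mat [ 555.18 -376.21    6.  ]
lens/side [ 421.84 -242.93   21.  ]
head top tri (array([ 424.63, -251.18,   36.54]), np.float64(1.2383351655432766))
dock mouth top ctr tri? (array([ 423.67, -347.43,    5.58]), np.float64(6.395122370046498))
dock corner far [ 443.34 -467.2    46.  ]
dockc2 [ 400.04 -471.91   46.  ]
S (array([716.75, 110.95, 114.77]), np.float64(2.346629633481587))
M (array([548.91, 175.01, 173.43]), np.float64(1.5721798980919488))
R (array([561.07,  19.3 , 166.83]), np.float64(1.6134882469463374))
C (array([702.72, 270.05, 114.09]), np.float64(2.3076618638634403))
L (array([531.71, 333.05, 166.25]), np.float64(2.8321615050927393))
```

```bash
cat >> h.py <<'E'
def need(x,y,z,yaw):
    s=manip.sense(); R=np.array(s['ee_rot']); d=R.T@(np.array([x,y,z])-s['ee_pos'])
    yw=np.degrees(np.arctan2(R[1,0],R[0,0]))
    print('t %.2f'%s['t'],'pos',s['ee_pos'],'yaw %.2f'%yw,'tilt',R[:,2],'w %.1f g %.1f'%(s['width'],s['grip_force']),'F',s['ft_force'])
    print('NEED cm',d/10,'turn %.2f'%((yw-yaw+180)%360-180),'q',s['joint_pos'])
E
python3 - <<'E'
from h import *
q=lambda x,y:(x/1.5625-.18,y/1.5625-.18)
for n,p,z in [('mill',(478,279),150),('jar',(481,215),95),('can',(605,308),100),('oilcap',(616,254),230),('spat end',(347,389),15),('spat blade',(250,386),15)]: print(n,at('top',*q(*p),z))
need(424.5,-322.5,80,90)
E
python3 -m handwheel '[[3,-1.9,0,-8],[6.1,-3.8,1,-16],[9.2,-5.7,3,-24],[12.2,-7.5,5,-32],[15.3,-9.4,7,-40],[18.3,-11.3,9,-48],[21.4,-13.2,11,-56],[24.4,-15.1,13,-64.5],[24.4,-15.1,14,-64.5],[24.4,-15.1,14,-64.5],[24.4,-15.1,14,-64.5]]' -1
```

```text
mill [ 576.72 -148.8   150.  ]
jar [ 735.04 -162.75   95.  ]
can [ 514.3  -450.18  100.  ]
oilcap [ 623.38 -441.51  230.  ]
spat end [321.62 157.22  15.  ]
spat blade [328.3 393.8  15. ]
t 0.20 pos [ 268.74 -563.89  238.23] yaw 25.49 tilt [-0.  0. -1.] w 87.7 g 0.0 F [-0.34  0.22  0.42]
NEED cm [ 24.45 -15.07  15.84] turn -64.51 q [ 1.16  0.69 -0.19  1.57  0.16  0.9  -0.22]
t: 1.58
ee_pos: [423.6, -324.5, 99.1]
ee_rot: [[0.003, 1.0, -0.0], [1.0, -0.003, -0.001], [-0.001, -0.0, -1.0]]
ft_force: [0.5, -0.1, 0.3]
width: 88.2
grip_force: 0.0
```

```bash
python3 -m handwheel '[[0.2,0.1,3,0],[0.2,0.1,6,0],[0.2,0.1,8,0],[0.2,0.1,9.4,0],[0.2,0.1,9.4,0],[0.2,0.1,9.4,0]]' -1
python3 -m handwheel '[[0,0,0,0],[0,0,0,0],[0,0,0,0],[0,0,0,0],[0,0,0,0],[0,0,0,0],[0,0,0,0],[0,0,0,0]]' 1 25
```

```text
t: 2.33
ee_pos: [425.6, -321.4, 5.5]
ee_rot: [[0.001, 1.0, 0.001], [1.0, -0.001, -0.001], [-0.001, 0.001, -1.0]]
ft_force: [0.6, 0.4, 0.4]
width: 88.3
grip_force: 0.0
t: 3.32
ee_pos: [425.2, -320.9, 4.7]
ee_rot: [[0.0, 1.0, -0.0], [1.0, -0.0, -0.0], [-0.0, -0.0, -1.0]]
ft_force: [0.3, 0.2, -0.8]
width: 21.7
grip_force: 25.0
```

```bash
python3 -m handwheel '[[0,0,-0.2,0],[1.5,0,-0.2,0],[3,0,-0.2,0],[4.5,0,-0.2,0],[6,0,-0.2,0],[7.5,0,-0.2,0],[9,0,-0.2,0],[10.5,0,-0.2,0],[12,0,-0.2,0],[13,0,-0.2,0],[13,0,-0.2,0]]' 1 40
python3 -m handwheel '[[1,-0.6,0,0],[2,-1.2,0,0],[3,-1.8,0,0],[3.5,-2.5,0,0],[3.5,-2.5,0,0],[3.5,-2.5,0.4,0],[3.5,-2.5,0.4,0]]'
python3 - <<'E'
from h import *
need(400,-155,0,90)
t=manip.snapshot('top');s=manip.snapshot('side')
a=crop(t,255,180,145,70,5);b=crop(s,270,100,110,90,5)
cv2.imwrite('pics/w1.png',np.vstack([a[:,:545],b[:,:545]])[:800])
cv2.imwrite('pics/w1.png',cv2.resize(np.vstack([a,np.pad(b,((0,0),(0,a.shape[1]-b.shape[1]),(0,0)))]),None,fx=.75,fy=.75,interpolation=cv2.INTER_AREA))
E
```

```text
t: 4.7
ee_pos: [425.5, -188.2, 6.8]
ee_rot: [[-0.003, 1.0, -0.0], [1.0, 0.003, 0.002], [0.002, -0.0, -1.0]]
ft_force: [0.2, -0.6, -2.5]
width: 21.5
grip_force: 40.0
t: 5.58
ee_pos: [400.6, -156.1, 2.4]
ee_rot: [[0.0, 1.0, -0.0], [1.0, -0.0, -0.0], [-0.0, -0.0, -1.0]]
ft_force: [0.0, 0.7, -1.1]
width: 21.6
grip_force: 40.0
t 5.58 pos [ 400.56 -156.08    2.39] yaw 89.97 tilt [-0. -0. -1.] w 21.6 g 40.0 F [ 0.02  0.66 -1.12]
NEED cm [ 0.11 -0.06  0.24] turn -0.03 q [ 0.46  0.97 -0.32  2.27  1.83  0.27 -1.56]
```

View pics/w1.png

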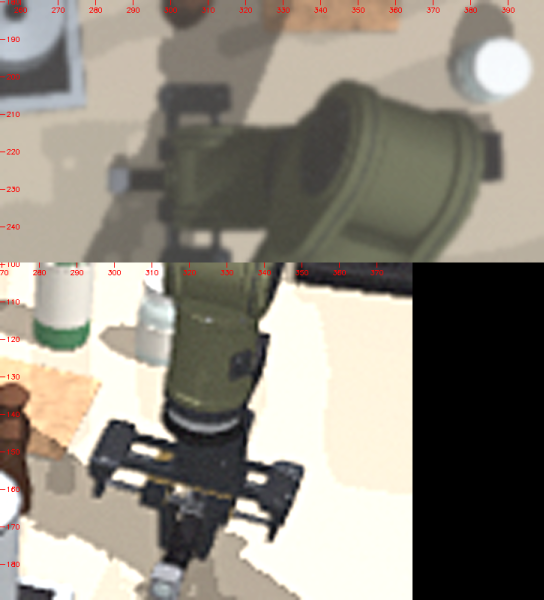

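```bash
python3 -m handwheel '[[0,0,0.1,0],[0,0,0.2,0],[0,0,0.2,0],[0,0,0.2,0]]'
python3 -m handwheel '[[0,0,0,0],[0,0,0,0],[0,0,0,0],[0,0,0,0],[0,0,0,0]]' -1
python3 -m handwheel '[[0,0,-3,0],[0,0,-6,0],[0,0,-9,0],[-4,0,-10,0],[-8,0,-10,0],[-12,0,-10,0],[-16,0,-10,0],[-20,0,-10,0],[-20,0,-10,0]]'
python3 - <<'E'
from h import *
need(400,-270,20,90)
t=manip.snapshot('top');s=manip.snapshot('side')
a=crop(t,255,190,130,55,6);b=crop(s,290,125,90,95,6)
cv2.imwrite('pics/w2a.png',a);cv2.imwrite('pics/w2b.png',b)
c=np.zeros((600,800,3),np.uint8);A=cv2.resize(a,None,fx=.7,fy=.7);B=cv2.resize(b,(258*2//2,272));
a=crop(t,262,205,90,40,7);b=crop(s,300,135,55,60,5)
c[:280,:630]=a;c[290:590,:275]=b;cv2.imwrite('pics/w2.png',c)
E
```

```text
t: 6.18
ee_pos: [400.3, -155.9, 0.7]
ee_rot: [[0.0, 1.0, 0.0], [1.0, -0.0, 0.0], [0.0, 0.0, -1.0]]
ft_force: [-0.8, 0.4, -1.7]
width: 21.7
grip_force: 40.0
t: 6.8
ee_pos: [400.3, -155.9, 0.7]
ee_rot: [[0.0, 1.0, 0.0], [1.0, -0.0, -0.0], [-0.0, 0.0, -1.0]]
ft_force: [0.0, 0.5, 0.2]
width: 69.6
grip_force: 0.0
t: 7.92
ee_pos: [398.8, -359.6, 100.2]
ee_rot: [[0.007, 1.0, -0.0], [1.0, -0.007, -0.002], [-0.002, -0.0, -1.0]]
ft_force: [0.1, 1.1, 0.1]
width: 87.9
grip_force: 0.0
t 7.92 pos [ 398.84 -359.64  100.2 ] yaw 89.59 tilt [-0. -0. -1.] w 87.9 g 0.0 F [0.1  1.11 0.13]
NEED cm [8.98 0.06 8.  ] turn -0.41 q [ 1.01  0.86 -0.62  1.93  0.84  0.63 -0.16]
```

View pics/w2.png

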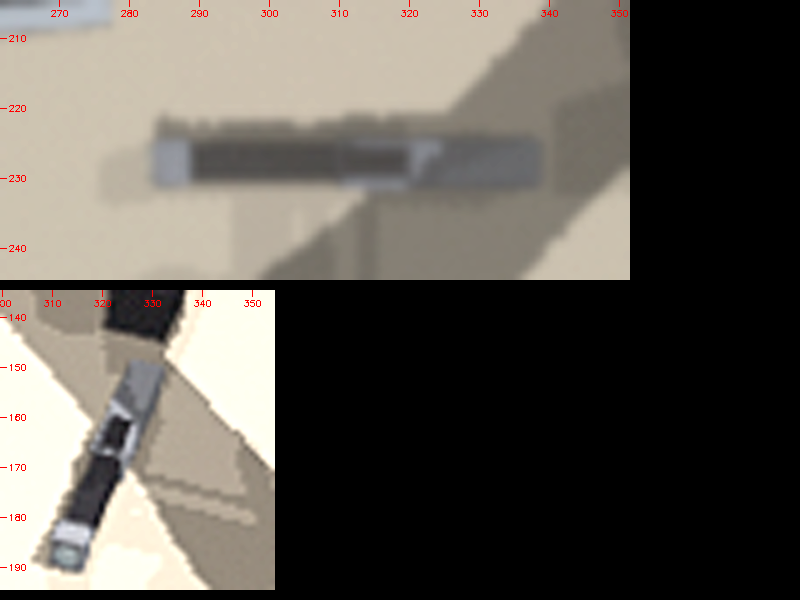

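The wand is lying flat and right way up, parallel to world y. Raw top px: tail end (338.9,227.6), head end (283.3,227.6). The side view shows the lens at (312,187).

Run:
```python
from h import *
print(at('top',338.9,227.6,30),at('top',288.7,227.6,30),at('top',283.3,227.6,0), at('side',312.8,187.3,15), two((338.9,227.6),(329.0,148.8)))
need(400.3,-271,6,90)
```

```text
[ 402.8 -285.4   30. ] [402.4 -95.9  30. ] [402.6  -77.31   0.  ] [400.01 -80.98  15.  ] (array([ 401.24, -285.65,   30.29]), np.float64(3.1735224875147736))
t 8.03 pos [ 399.85 -355.48  100.54] yaw 89.95 tilt [-0.  0. -1.] w 87.8 g 0.0 F [-0.37  0.02 -0.11]
NEED cm [8.44 0.04 9.46] turn -0.05 q [ 1.    0.85 -0.62  1.94  0.84  0.63 -0.17]
```

```bash
python3 -m handwheel '[[4,0,0,0],[8.5,0,2,0],[8.5,0,5,0],[8.5,0,8,0],[8.5,0,9.8,0],[8.5,0,9.8,0],[8.5,0,9.8,0]]' -1
python3 -m handwheel '[[0,0,0,0],[0,0,0,0],[0,0,0,0],[0,0,0,0],[0,0,0,0],[0,0,0,0],[0,0,0,0]]' 1 60
python3 -m handwheel '[[0,0,-0.5,0],[0,0,-2,0],[0,0,-5,0],[0,0,-8,0],[0,0,-11,0],[0,0,-15,0],[0,0,-19,0],[0,0,-23,0],[0,0,-23,0],[0,0,-23,0]]'
python3 - <<'E'
from h import *
need(430,87,235,4.7)
E
```

```text
t: 8.9
ee_pos: [400.6, -269.9, 3.3]
ee_rot: [[-0.001, 1.0, 0.0], [1.0, 0.001, 0.001], [0.001, 0.0, -1.0]]
ft_force: [0.4, -1.1, -0.6]
width: 88.3
grip_force: 0.0
t: 9.78
ee_pos: [400.3, -270.9, 2.7]
ee_rot: [[0.0, 1.0, 0.0], [1.0, -0.0, -0.0], [-0.0, 0.0, -1.0]]
ft_force: [0.3, 0.1, 0.3]
width: 27.6
grip_force: 60.0
t: 11.02
ee_pos: [399.1, -270.9, 232.0]
ee_rot: [[0.0, 1.0, -0.002], [1.0, -0.0, 0.0], [0.0, -0.002, -1.0]]
ft_force: [-0.7, -0.4, -1.9]
width: 27.7
grip_force: 60.0
t 11.03 pos [ 399.09 -270.92  231.99] yaw 89.98 tilt [-0.  0. -1.] w 27.7 g 60.0 F [-0.73 -0.43 -1.87]
NEED cm [35.79  3.08 -0.3 ] turn 85.28 q [ 0.99  0.61 -0.79  1.97  0.6   0.81 -0.14]
```

```bash
python3 -m handwheel '[[3,0.2,0,5],[7,0.5,0,14],[11,0.8,0,23],[15,1.1,0,32],[19,1.4,0,41],[23,1.7,0,50],[27,2,0,59],[31,2.2,0,68],[34,2.4,0,77],[35.8,2.4,0,85.3],[35.8,2.4,0,85.3],[35.8,2.4,0,85.3]]'
python3 -m handwheel '[[0,0,0,0],[0,0,0,0]]'
python3 - <<'E'
from h import *
need(423.4,86.9,52.7,4.7)
t=manip.snapshot('top');s=manip.snapshot('side')
a=crop(t,195,125,100,125,4);b=crop(s,180,90,100,125,4)
c=np.hstack([a,b]);cv2.imwrite('pics/w3.png',c)
E
```

```text
t: 12.52
ee_pos: [423.5, 85.9, 231.9]
ee_rot: [[0.997, 0.083, -0.002], [0.083, -0.997, -0.002], [-0.002, 0.001, -1.0]]
ft_force: [1.0, -1.2, -1.6]
width: 27.3
grip_force: 60.0
t: 12.78
ee_pos: [424.3, 86.2, 232.6]
ee_rot: [[0.997, 0.081, -0.0], [0.081, -0.997, -0.0], [-0.0, 0.0, -1.0]]
ft_force: [-0.2, 1.0, -1.8]
width: 27.7
grip_force: 60.0
t 12.78 pos [424.27  86.18 232.59] yaw 4.63 tilt [-0. -0. -1.] w 27.7 g 60.0 F [-0.24  0.96 -1.84]
NEED cm [-0.07 -0.09 17.99] turn -0.07 q [-0.1   0.47 -0.31  2.12  0.25  0.59 -2.08]
```

View pics/w3.png

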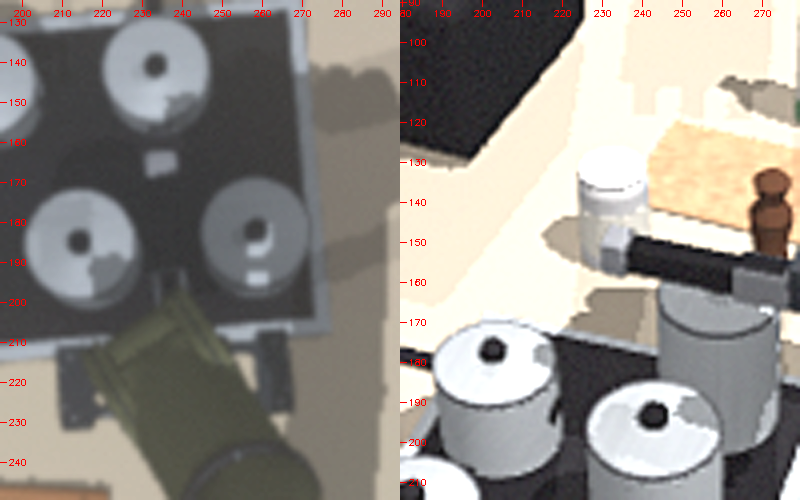

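The top view shows the head at raw (234.9,165.4), above the gap and lined up with the saucepan knob. The side view shows the wand level above the pots, with its head at about raw (233,152).

Run:
```python
from h import *
s=manip.sense();R=np.array(s['ee_rot']);p=np.array(s['ee_pos'])
W=lambda a,b,c:p+R@np.array([a-89.6,-b,0])+np.array([0,0,-2.7+c])
top=proj('top',[W(95,0,30)]);print('top pred',top,'seen 234.85,165.35')
pts=[W(105,13,30),W(105,-13,30),W(85,13,30),W(85,13,0),W(105,13,0),W(105,-13,0),W(5,14,30),W(5,14,0)]
q=proj('side',pts);print('side pred raw',q);print('in crop px', np.c_[(q[:,0]+.4-180)*4+400,(q[:,1]+.4-90)*4])
im=manip.snapshot('side');g=crop(im,220,135,70,40,11)
for u,v in q: cv2.circle(g,(int((u-220+.5)*11),int((v-135+.5)*11)),4,(0,255,0),1)
cv2.imwrite('pics/w4.png',g)
```

```text
top pred [[238.62 218.69]] seen 234.85,165.35
side pred raw [[289.07 162.79]
 [291.32 157.02]
 [296.07 164.21]
 [295.35 172.22]
 [288.48 170.8 ]
 [290.7  165.01]
 [324.47 170.23]
 [323.25 178.25]]
in crop px [[837.89 292.76]
 [846.88 269.69]
 [865.87 298.45]
 [863.01 330.48]
 [835.52 324.78]
 [844.39 301.64]
 [979.47 322.52]
 [974.6  354.59]]
```

View pics/w4.png

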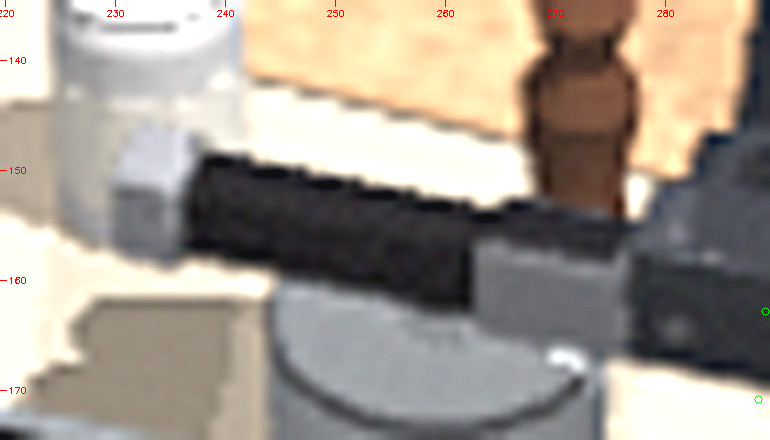

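Run:
```python
from h import *
from scipy.optimize import least_squares
s=manip.sense();R=np.array(s['ee_rot']);p=np.array(s['ee_pos'])
L=np.array([(105,13,30),(85,13,30),(85,13,0),(105,13,0),(5,14,30),(5,14,0),(105,-13,30)],float)
px=np.array([(112,185),(180,192),(180,262),(117,255),(473,240),(473,312),(130,125)])/11+[219.55,134.55]
def W(L,v):
    dx,dy,dz,pit,yw=v
    q=L+[89.6,0,-15]; c,n=np.cos(pit),np.sin(pit)
    q=np.c_[c*q[:,0]-n*q[:,2],q[:,1],n*q[:,0]+c*q[:,2]]; c,n=np.cos(yw),np.sin(yw)
    q=np.c_[c*q[:,0]-n*q[:,1],n*q[:,0]+c*q[:,1],q[:,2]]
    return p+np.c_[q[:,0]*R[0,0]-q[:,1]*R[1,0],q[:,0]*R[1,0]+q[:,1]*R[0,0],q[:,2]]+[dx,dy,12.3+dz]
print('resid nominal',proj('side',W(L,np.zeros(5)))-px)
print('top pred',proj('top',W(np.array([[95.,0,30]]),np.zeros(5))),'seen 234.85,165.35')
top=np.array([[95.,0,30]])
f=lambda v:np.r_[(proj('side',W(L,v))-px).ravel(),(proj('top',W(top,v))-[234.85,165.35]).ravel(),np.array(v)/[2,2,1.5,.05,.02]*.5]
r=least_squares(f,np.zeros(5));print(r.x,np.degrees(r.x[3:]),r.cost)
print('lens',W(np.array([[105.,0,15]]),r.x), 'nominal',W(np.array([[105.,0,15]]),np.zeros(5)))
```

```text
resid nominal [[-1.29 -0.86]
 [-0.89 -0.16]
 [-0.57  1.46]
 [-1.32  0.75]
 [-0.83  1.14]
 [-0.96  2.59]
 [ 0.11 -0.83]]
top pred [[234.44 165.42]] seen 234.85,165.35
[-0.87 -4.15  2.41 -0.02  0.01] [-0.9   0.54] 5.309779225424439
lens [[617.29 100.18 244.4 ]] nominal [[618.34 102.49 245.03]]
```

Level to within about 1° and centred on the gap, so I'm going down.

```bash
python3 -m handwheel '[[-0.1,-0.1,2,0],[-0.1,-0.1,4,0],[-0.1,-0.1,6,0],[-0.1,-0.1,8,0],[-0.1,-0.1,10,0],[-0.1,-0.1,12,0],[-0.1,-0.1,14,0],[-0.1,-0.1,16,0],[-0.1,-0.1,17.5,0],[-0.1,-0.1,18,0],[-0.1,-0.1,18,0]]'
python3 - <<'E'
from h import *
need(438.3,88.2,52.7,4.7)
t=manip.snapshot('top');s=manip.snapshot('side')
a=crop(t,205,125,70,90,6);b=crop(s,190,120,60,90,6)
cv2.imwrite('pics/w5.png',np.hstack([a,b]))
E
```

```text
t: 14.3
ee_pos: [423.8, 88.3, 52.2]
ee_rot: [[0.997, 0.082, 0.0], [0.082, -0.997, 0.0], [0.0, -0.0, -1.0]]
ft_force: [0.1, 0.2, -1.0]
width: 27.2
grip_force: 60.0
t 14.30 pos [423.75  88.29  52.24] yaw 4.69 tilt [ 0.  0. -1.] w 27.2 g 60.0 F [ 0.13  0.21 -0.97]
NEED cm [ 1.45  0.13 -0.05] turn -0.01 q [-0.29  0.84 -0.04  2.27  0.7   0.04 -2.5 ]
```

View pics/w5.png

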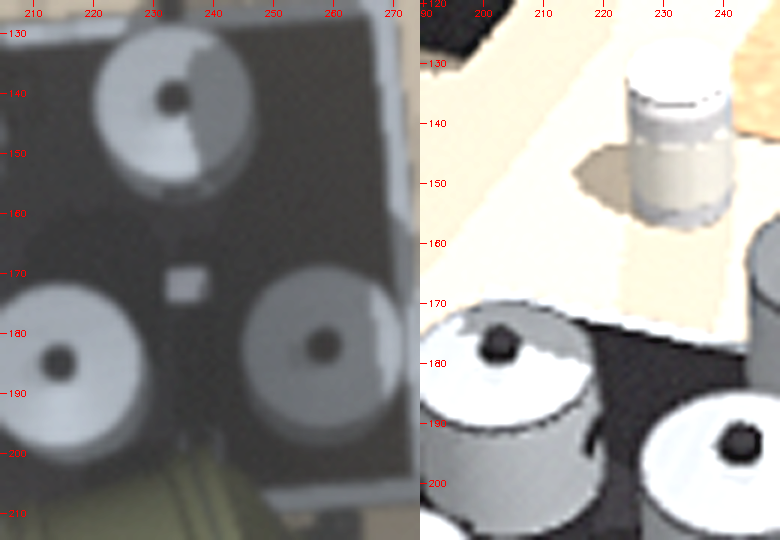

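The top view shows the head at raw (235.8,172.3) in the gap, clear of both pots, with the saucepan knob at (233.4,141). In the side view the wand is hidden behind the pots, and none of them has moved.

```bash
python3 - <<'E'
from h import *
print('head',at('top',235.8,172.3,80))
s=manip.sense();print(np.array(s['ee_pos'])+184.6*np.array(s['ee_rot'])[:,0])
print('sauce',at('top',205+172.5/6-.42,125+104/6-.42,100))
E
python3 -m handwheel '[[0.2,0.05,0,0],[0.5,0.1,-0.05,0],[0.8,0.1,-0.05,0],[1.1,0.1,-0.05,0],[1.4,0.1,-0.05,0],[1.4,0.1,-0.05,0],[1.4,0.1,-0.05,0]]'
python3 - <<'E'
from h import *
need(438.3,88.2,52.7,4.7)
t=manip.snapshot('top');a=crop(t,205,125,70,90,6);cv2.imwrite('pics/w6.png',a)
E
```

```text
head [606.6  103.31  80.  ]
[607.57 103.47  52.6 ]
sauce [717.15 112.21 100.  ]
t: 15.28
ee_pos: [437.1, 88.1, 53.2]
ee_rot: [[0.997, 0.082, -0.0], [0.082, -0.997, -0.0], [-0.0, 0.0, -1.0]]
ft_force: [0.3, 0.6, -1.7]
width: 27.7
grip_force: 60.0
t 15.28 pos [437.15  88.12  53.19] yaw 4.69 tilt [-0. -0. -1.] w 27.7 g 60.0 F [ 0.3   0.57 -1.67]
NEED cm [0.12 0.   0.05] turn -0.01 q [-0.25  0.84 -0.09  2.23  0.69  0.1  -2.49]
```

```bash
H='holding'; python3 -m handwheel '[[0.1,0,0,0],[0.1,0,0,0],[0.1,0,0,0],[0.1,0,0,0],[0.1,0,0,0],[0.1,0,0,0],[0.1,0,0,0],[0.1,0,0,0],[0.1,0,0,0],[0.1,0,0,0],[0.1,0,0,0],[0.1,0,0,0]]' | head -2
python3 -m handwheel '[[0,0,0,0],[0,0,0,0],[0,0,0,0],[0,0,0,0],[0,0,0,0],[0,0,0,0],[0,0,0,0],[0,0,0,0],[0,0,0,0],[0,0,0,0],[0,0,0,0],[0,0,0,0]]' | head -2
python3 -m handwheel '[[0,0,0,0],[0,0,0,0],[0,0,0,0],[0,0,0,0]]'
python3 -m handwheel '[[-0.3,0,-0.3,0],[-0.6,0,-1,0],[-0.6,0,-3,0],[-0.6,0,-5,0],[-0.6,0,-7,0],[-0.6,0,-9,0],[-0.6,0,-11,0],[-0.6,0,-13,0],[-0.6,0,-15,0],[-0.6,0,-17,0],[-0.6,0,-18,0],[-0.6,0,-18,0]]'
python3 - <<'E'
from h import *
need(571,-306,232,0)
E
```

```text
t: 16.82
ee_pos: [438.3, 88.2, 53.2]
t: 18.32
ee_pos: [438.3, 88.2, 53.2]
t: 18.82
ee_pos: [438.3, 88.2, 53.2]
ee_rot: [[0.997, 0.082, -0.0], [0.082, -0.997, -0.0], [-0.0, 0.0, -1.0]]
ft_force: [-0.3, -0.6, -1.3]
width: 27.6
grip_force: 60.0
t: 20.32
ee_pos: [432.3, 87.6, 233.7]
ee_rot: [[0.997, 0.082, 0.001], [0.082, -0.997, -0.0], [0.001, 0.0, -1.0]]
ft_force: [0.1, 0.0, -1.2]
width: 27.4
grip_force: 60.0
t 20.32 pos [432.3   87.59 233.66] yaw 4.68 tilt [ 0. -0. -1.] w 27.4 g 60.0 F [ 0.11  0.02 -1.25]
NEED cm [10.62 40.36  0.19] turn 4.68 q [ 0.04  0.5  -0.52  2.09  0.41  0.65 -2.25]
```

```bash
python3 -m handwheel '[[0.5,1.9,0,0.5],[1.5,5.5,0,1.3],[2.5,9.3,0,2.3],[3.5,13,0,3.2],[4.5,16.7,0,4.1],[5.5,20.4,0,5],[6.5,24.1,0,6],[7.5,27.8,0,6.9],[8.5,31.5,0,7.8],[9.5,35.2,0,8.7],[10.3,38,0,9.4],[10.7,39.6,0,9.7]]'
python3 -m handwheel '[[0,0,3,0],[0,0,6,0],[0,0,9,0],[0,0,12,0],[0,0,14,0],[0,0,14,0],[0,0,14,0]]'
python3 - <<'E'
from h import *
need(571.3,-298.2,9.2,-5)
t=manip.snapshot('top');s=manip.snapshot('side')
a=crop(t,300,120,105,110,4);b=crop(s,215,85,90,100,4)
b=np.pad(b,((0,40),(0,0),(0,0)));cv2.imwrite('pics/w7.png',np.hstack([a,b]))
E
```

```text
t: 21.82
ee_pos: [570.5, -300.1, 231.3]
ee_rot: [[0.996, -0.09, -0.003], [-0.09, -0.996, -0.0], [-0.003, 0.001, -1.0]]
ft_force: [0.1, 0.6, -1.6]
width: 27.5
grip_force: 60.0
t: 22.7
ee_pos: [572.1, -298.3, 94.0]
ee_rot: [[0.996, -0.087, 0.002], [-0.087, -0.996, -0.001], [0.002, 0.0, -1.0]]
ft_force: [0.2, 0.6, -1.5]
width: 27.6
grip_force: 60.0
t 22.70 pos [ 572.06 -298.29   94.03] yaw -5.01 tilt [ 0. -0. -1.] w 27.6 g 60.0 F [ 0.18  0.64 -1.46]
NEED cm [-0.09 -0.01  8.48] turn -0.01 q [ 0.63  0.92 -0.41  1.6   0.51  0.72 -1.68]
```

View pics/w7.png

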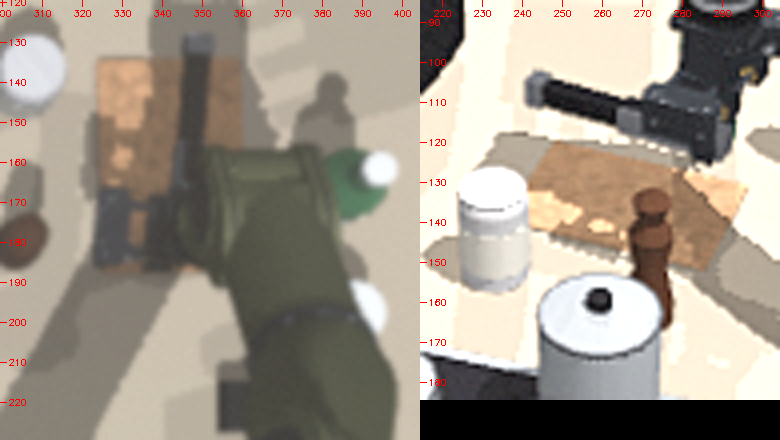

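The top view shows the wand over the middle of the mat, its axis running from raw (348,130) to about (345,165). The oil cap at (394,162) and mill at (305,180) are clear of the hand. The side view shows the wand above the mat and everything else in place.

```bash
python3 -m handwheel '[[-0.1,0,2,0],[-0.1,0,4,0],[-0.1,0,6,0],[-0.1,0,7.5,0],[-0.1,0,8.3,0],[-0.1,0,8.3,0]]'
python3 -m handwheel '[[0,0,0.1,0],[0,0,0.2,0],[0,0,0.2,0]]'
```

```text
t: 23.55
ee_pos: [570.5, -298.0, 9.9]
ee_rot: [[0.996, -0.087, 0.0], [-0.087, -0.996, 0.0], [0.0, -0.0, -1.0]]
ft_force: [0.5, -0.3, -1.7]
width: 27.4
grip_force: 60.0
t: 23.92
ee_pos: [570.7, -298.3, 8.8]
ee_rot: [[0.996, -0.087, 0.001], [-0.087, -0.996, -0.0], [0.001, 0.0, -1.0]]
ft_force: [-0.4, -0.1, 2.4]
width: 27.4
grip_force: 60.0
```

```bash
python3 -m handwheel '[[0,0,0,0],[0,0,0,0],[0,0,0,0],[0,0,0,0],[0,0,0,0],[0,0,0,0]]' -1
python3 -m handwheel '[[0,0,-1,0],[0,0,-4,0],[0,0,-8,0],[0,0,-12,0],[0,0,-16,0],[0,0,-20,0],[0,0,-25,0],[-5,0,-25,0],[-10,0,-25,0],[-15,0,-25,0],[-15,0,-25,0],[-15,0,-25,0]]'
python3 - <<'E'
from h import *
need(400,-298,250,-5)
t=manip.snapshot('top');s=manip.snapshot('side')
a=crop(t,300,115,105,85,4);b=crop(s,215,85,90,85,4)
c=cv2.resize(crop(t,150,95,140,130,3),None,fx=1,fy=1)[:,:]
d=crop(s,150,150,130,86,3)
row=np.hstack([a,b]);r2=np.hstack([c[:258],np.pad(d[:258],((0,0),(0,max(0,row.shape[1]-c.shape[1]-d.shape[1])),(0,0)))])[:,:row.shape[1]]
r2=np.pad(r2,((0,0),(0,row.shape[1]-r2.shape[1]),(0,0)))
cv2.imwrite('pics/w8.png',np.vstack([row,r2]))
E
```

```text
t: 24.68
ee_pos: [570.3, -298.1, 8.2]
ee_rot: [[0.996, -0.087, 0.0], [-0.087, -0.996, -0.0], [0.0, 0.0, -1.0]]
ft_force: [0.4, 0.2, 0.4]
width: 85.5
grip_force: 0.0
t: 26.18
ee_pos: [422.1, -285.2, 259.1]
ee_rot: [[0.996, -0.087, 0.003], [-0.087, -0.996, -0.001], [0.003, 0.001, -1.0]]
ft_force: [0.8, -0.1, 0.0]
width: 88.3
grip_force: 0.0
t 26.18 pos [ 422.07 -285.2   259.13] yaw -5.01 tilt [ 0. -0. -1.] w 88.3 g 0.0 F [ 0.77 -0.13  0.03]
NEED cm [-2.09  1.47  0.91] turn -0.01 q [ 0.85  0.55 -0.54  1.88  0.38  0.82 -1.55]
```

View pics/w8.png

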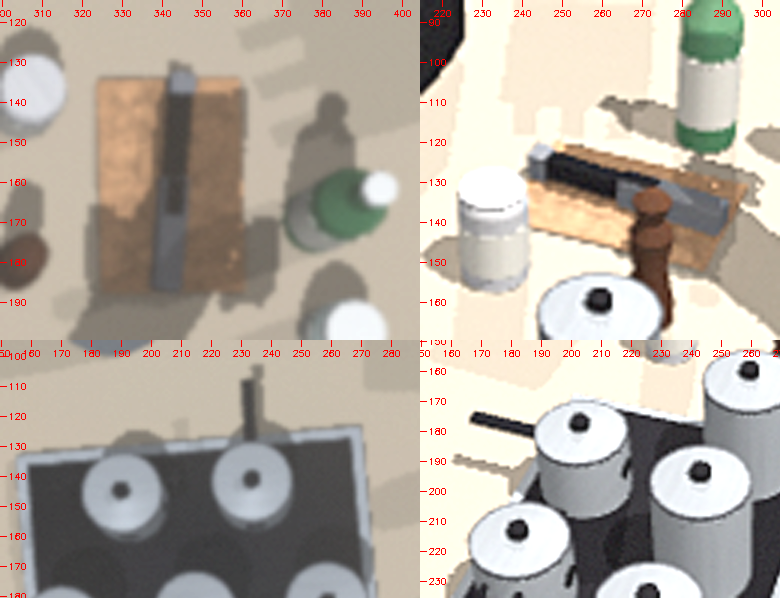

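The wand lies flat and right way up along the mat, from crop px (183,70) to (167,290) with the mat centre at (170,185). The pots, pans and other items are where they were, so I'm handing in.

```bash
python3 -c "
from bench import manip
print(manip.close_job())"
```

```text
the job is handed in; nothing more can be done
None
```

Job handed in at about 26 s: I drew the thermometer out by the neck, laid it down and regripped it by the rear of the handle. I held it through the right-hand gap with the lens about 35 mm off the saucepan's spot for over 3 s (distance worked out from measured positions, level to about 1° at the check above the gap), then laid it right way up on the middle of the cork mat; nothing else shows as moved in the last pictures, and no verdict came back.

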